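# Rock the oblong printing block into its registration window

### The arm

A 6-joint arm with a two-finger parallel gripper is mounted at the origin on the work surface. World frame = base frame: x ahead of the robot, y to its left, z up, the work surface at z = 0. Lengths are in mm, angles in rad, forces in N, time in s.
With the tool pointing down it reaches from about 350 to 875 mm from the base axis. Payload 4.2 kg.
Tool frame: the origin (TCP) lies on the mounting face of the last link; the fingertips stand 173 mm ahead of it and the grasp point (between the pads) lies 155 mm ahead of it (tcp_to_grasp is the distance from the TCP to the grasp point, in mm); z points along the fingers, y is the direction in which the jaws open and shut (so a half turn about z gives the same grasp; the last joint's range is limited). The gripper opens to 85 mm and grips with 20 to 120 N. Pads are 22 mm wide; open, the fingers measure 114 mm over their backs; the gripper's body (76 mm by 85 mm) begins 54 mm behind the grasp point. The pads swing forward as they close: fully open they stand 13 mm farther back than shut.
Start: joints at [-1.083, 0.385, 0.008, 0, -1.194, -0.259], TCP at [141.773, -608.687, 404.712] pointing down, gripper open.
Joint ranges: [-3.14, 3.14], [-1.21, 2.06], [-1.07, 1.41], [-3.16, 2.05], [-2.99, -0.16], [-3.1, 3.1]. Speed limits (rad/s): [2.79, 2.79, 3.14, 3.14, 3.14, 3.14].

### API

Orientations are given as a unit quaternion [x, y, z, w].
In Python, from bench import * gives the robot as it stands. The module is installed in compiled form; this text tells all that it offers.
- The arm moves only by the tool apply_moves, never from a script. Its arguments are lists of equal length, an entry for each row: "fingers": the closure, from 0 (fully open) to 1 (shut); "dp": the shift along the world's x, y, z in cm, a list of three; "yaw": the turn about the world's z in degrees. A call has 1 to 10 rows; each row is the pose to reach, as a shift and turn from the pose measured when the call began; what a row does not reach only later rows make up. A row lasts 1/10 s, in which the tool goes at most 50 mm and 8.59 degrees, less where a joint would pass 70% of its speed; a pose out of reach is approached as far as the arm can. A call with a gripper value outside its range is refused whole. The fingers move at their own pace and stop on an object; the grip force is fixed at half the most. Time passes only in rows, so rows that repeat a pose let the fingers close. It gives the time, the measured TCP pose, the force and the opening at its end, in the units of the state.
- read_state(): the state, without advancing time (a new reading comes with each control period).
- get_image(name): name is "scene" or "top" or "wrist"; returns a dict with "color" (420x560x3 uint8, blue, green, red), "mtx" (3x3 intrinsics, pixels), "k1" (the pictures are not rectified: a ray, as slopes to the right and down, at radius r is drawn at 1 + k1 r^2 times it, then the intrinsics apply), "camera_from_world" (4x4, takes a point from world to camera coordinates); the wrist camera has in their place "tool_from_camera" (4x4, takes a point from camera to tool coordinates, whose origin is the TCP and whose axes are the flange's). Camera axes: x right, y down, z forward; pixel columns grow to the right and rows downward; lengths in mm; the calibration is good to about 2 mm. A picture is of the moment at which its call begins: read the wrist's pose just before it. There is no depth.
- job_done(): hands the job in, once; it reports no verdict.
The state is a dict: "clock": time; "joints": joint angles; "joint_vel": joint speeds; "joint_efforts": joint torques, N m; "position": TCP position; "ee_rot": TCP orientation; "contact_force": force on the tool from outside, world axes, zero at the start; "wrist_torque": the same for the moment, N m; "gripper_width": finger opening in mm.
Only numpy, scipy, OpenCV 4.12 (cv2) and the standard library are available. Lean on these libraries where they do the work, as an engineer would, in place of code of your own. Each camera call takes 0.05 s, during which the arm holds its last target. There are 200 camera calls.

### The job

Take the oblong hand printing block by its bar grip and seat it in the window of the plywood registration board: hold it clearly tilted, some 15 to 20 degrees, set one short end in the window first, then let the other end down so that it drops flat on the window's floor, grip upward, and let go of it. Leave the square printing block and the spray can where they are.

Things in the scene. Friction and masses are not known exactly. Their poses are not given: they have to be found in the camera images.
- oblong_block: The oblong hand printing block, loose: a light wood body with a thin dark printing face underneath, 90 mm long (its x) by 60 mm wide (its y) by 22 mm high, with a wooden bar grip on top at its centre, 56 mm long (x), 24 mm wide (y), reaching from 22 to 54 mm above the underside. About 0.14 kg. Origin: centre of the underside; z up. It starts lying flat on the table, face down. Either end may go first.
- square_block: The square printing block, loose, a bystander of the same woods and with the same bar grip (56 x 24 mm, 22 to 54 mm high, along its x), but with a square body 78 x 78 x 22 mm: too wide for the window. Origin: centre of the underside. The two blocks swap places between starts.
- pocket (a point): The window: a rectangular pocket 98 mm long (its x) by 68 mm wide (its y) and 12 mm deep, white paper on its floor, in the middle of a fixed flat plywood board 200 x 160 x 16 mm that lies on a sheet printed with black rectangles. The point is the centre of the pocket's floor, 4 mm above the table; the board's top face is 12 mm above the point. z up. The oblong block goes in with its length along the window's length, either way round, with 4 mm of play on each side.
- spray_can: A dark metal spray can with a white cap, a loose bystander standing on the table, 62 mm diameter, 177 mm high, beyond the board on the robot's right. Origin: centre of its base; z up.
Not all that is in view belongs to the job. What is shaped like the oblong_block but blue or red is not meant.

How it is judged:
By the outcome, as a careful person would: the job done as asked, in the order asked, and still so for the second after the job is handed in, with the robot touching nothing.
It also fails if it takes over 35 s, if anything falls off the work surface, if the arm or the gripper's body presses on something with over 40 N, if the wrist force passes 120 N, or if a joint passes its speed limit or range.

## Working session

There is one attempt and no reset: what is moved stays moved. The work goes in short steps, Python scripts to look and compute and a tool call to move; the robot and the scene stay as the last step left them, time stands still between calls to the robot, and variables do not carry over. Pictures are saved under pics/ and viewed, about 8 in all and at most 12, crops included, and the job is handed in when it is done.

Besides the shell and the picture viewer there is one more tool, called after "Emit:" in YAML: its name, and indented under it one key for each argument. apply_moves: Moves the arm, as the interface text tells. Its arguments: {"type":"object","properties":{"fingers":{"type":"array","items":{"type":"number"}},"dp":{"type":"array","items":{"type":"array","items":{"type":"number"}}},"yaw":{"type":"array","items":{"type":"number"}}},"required":["fingers","dp","yaw"]}

```bash
mkdir -p pics
cat > h.py <<'E'
from bench import *
import numpy as np, cv2
from scipy.spatial.transform import Rotation as R
def cam(name):
    s=read_state(); g=get_image(name)
    if name=="wrist":
        T=np.eye(4);T[:3,:3]=R.from_quat(s["ee_rot"]).as_matrix();T[:3,3]=s["position"]
        g["wc"]=T@np.array(g["tool_from_camera"])
    else: g["wc"]=np.linalg.inv(np.array(g["camera_from_world"]))
    return g
def dist(g): return np.array([g["k1"],0,0,0,0.])
def w(g,uv,z):
    p=cv2.undistortPoints(np.array(uv,float).reshape(-1,1,2),np.array(g["mtx"]),dist(g)).reshape(-1,2)
    d=np.c_[p,np.ones(len(p))]@g["wc"][:3,:3].T; o=g["wc"][:3,3]
    return o+d*((z-o[2])/d[:,2])[:,None]
def px(g,P):
    c=np.linalg.inv(g["wc"]); r,_=cv2.Rodrigues(c[:3,:3])
    return cv2.projectPoints(np.array(P,float).reshape(-1,1,3),r,c[:3,3],np.array(g["mtx"]),dist(g))[0].reshape(-1,2)
E
python3 - <<'E'
from h import *
import pickle
s=read_state();print(s)
for n in("scene","top","wrist"):
    g=cam(n);cv2.imwrite(f"pics/{n}0.png",g["color"]);pickle.dump(g,open(f"{n}0.pkl","wb"));print(n,g["wc"].round(2).tolist(),g["k1"],g["mtx"])
E
```

```text
{'clock': 0.0, 'joints': array([-1.08335719e+00,  3.85557658e-01,  6.61134999e-03, -5.24848780e-04,
       -1.19399232e+00, -2.58577587e-01]), 'joint_vel': array([-0.00058024,  0.00134397, -0.00059508, -0.00061995,  0.00123058,
       -0.00041162]), 'joint_efforts': array([ 3.24490429e-04, -3.92287517e+01,  1.88394803e+01,  4.18605477e+00,
       -4.67700243e-03, -9.47536194e-06]), 'position': array([ 141.76798141, -608.49215535,  403.61099883]), 'ee_rot': array([-1.14084947e-01,  9.93470391e-01,  1.08637657e-03, -1.63208243e-04]), 'contact_force': array([ 0.0824603 , -0.53731337,  0.11959584]), 'wrist_torque': array([ 0.02327234, -0.01804017,  0.01096644]), 'gripper_width': 85.22793030105043}
scene [[0.4, 0.57, -0.72, 1348.57], [0.92, -0.25, 0.31, -436.23], [-0.0, -0.78, -0.62, 761.78], [0.0, 0.0, 0.0, 1.0]] -0.17520321954686555 [[489.92064982   0.         281.61179236]
 [  0.         489.92064982 208.77546157]
 [  0.           0.           1.        ]]
top [[-0.01, -0.99, 0.12, 426.42], [-1.0, 0.01, 0.03, -93.1], [-0.03, -0.12, -0.99, 992.33], [0.0, 0.0, 0.0, 1.0]] 0.002010473766110161 [[385.50435684   0.         281.57511386]
 [  0.         385.50435684 210.32335409]
 [  0.           0.           1.        ]]
wrist [[-0.23, 0.94, 0.27, 73.62], [0.97, 0.22, 0.06, -624.44], [0.0, 0.28, -0.96, 373.08], [0.0, 0.0, 0.0, 1.0]] -0.10149504557356966 [[370.53013548   0.         284.69398556]
 [  0.         370.53013548 210.51546811]
 [  0.           0.           1.        ]]
```

View pics/top0.png

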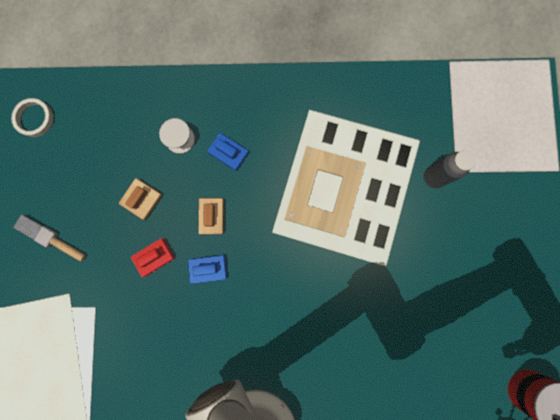

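View pics/scene0.png

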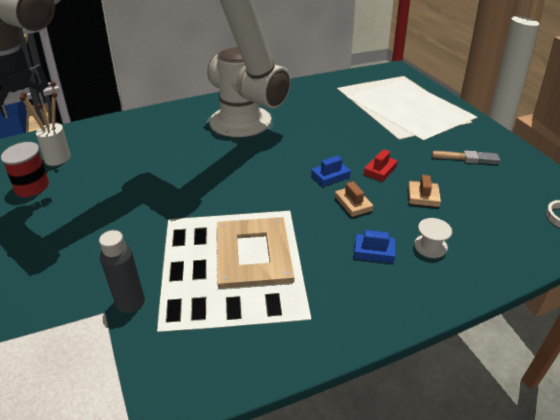

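Run:
```python
from h import *
import pickle
g=pickle.load(open("top0.pkl","rb"));im=g["color"]
cv2.imwrite("pics/crop1.png",cv2.resize(im[100:300,100:400],None,fx=2.6,fy=2.6,interpolation=cv2.INTER_CUBIC))
hsv=cv2.cvtColor(im,cv2.COLOR_BGR2HSV)
m=((hsv[...,0]<26)&(hsv[...,1]>70)&(hsv[...,2]>70)).astype(np.uint8)
n,l,st,c=cv2.connectedComponentsWithStats(m)
for i in range(1,n):
    if st[i,4]<300 or c[i,1]>240: continue
    cn=cv2.findContours((l==i).astype(np.uint8),0,2)[0][0][:,0].astype(float)
    z=16 if st[i,4]>3000 else 22
    W=w(g,cn,z)[:,:2].astype(np.float32)
    r=cv2.minAreaRect(W);print(c[i].round(1),st[i,4],np.round(r[0],1),np.round(r[1],1),round(r[2],1))
# window
m=((hsv[...,1]<60)&(hsv[...,2]>140)).astype(np.uint8)
n,l,st,c=cv2.connectedComponentsWithStats(m)
for i in range(1,n):
    if 290<c[i,0]<360 and 160<c[i,1]<220 and st[i,4]>200:
        cn=cv2.findContours((l==i).astype(np.uint8),0,2)[0][0][:,0].astype(float)
        r=cv2.minAreaRect(w(g,cn,4)[:,:2].astype(np.float32));print("win",c[i],st[i,4],r)
```

```text
[324.9 191.1] 3577 [ 591.3 -179. ] [157.2 197.7] 73.0
[139.7 198.4] 935 [574.5 296.5] [83.5 81.2] 57.2
[210.5 215.5] 870 [527.7 112.9] [63.2 92.1] 89.4
win [352.28591337 186.63163396] 8611 ((605.2892456054688, -235.11709594726562), (302.0799865722656, 342.645751953125), 72.90764617919922)
win [324.8        190.72970297] 1010 ((592.8284912109375, -179.67465209960938), (69.42179107666016, 99.27245330810547), 72.56550598144531)
```

View pics/crop1.png

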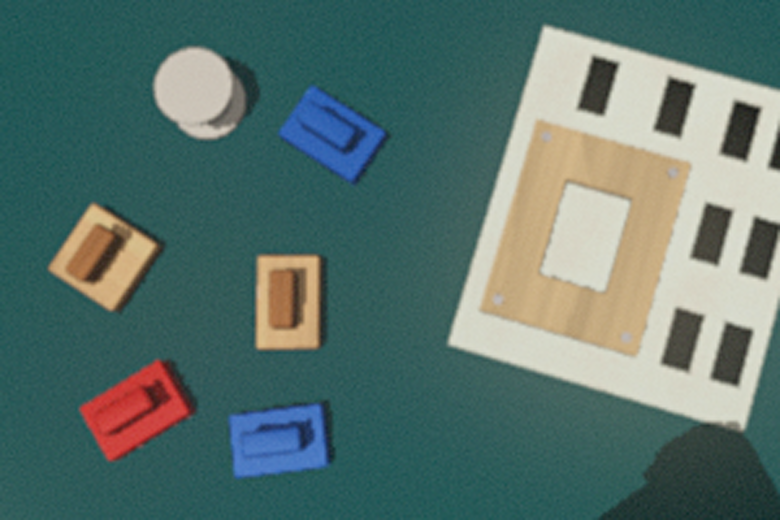

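Candidates: wood (140,198), which measures 83x81 mm and is square. Wood (211,215) measures 63x92 mm with its bar lengthwise, so it is the oblong block. The blue blocks (228,152) and (208,269) and the red one (152,257) are decoys. The crop confirms (211,215). The window is at about (592,-179.5), with its long axis at -17.2°.

The tool can't tilt, so I'll prop the block on the board's near edge, which gives about 17°, and regrip it there. First I'll hover over the block.

Emit:
apply_moves:
  fingers: [0,0,0,0,0,0,0,0,0,0]
  dp:
    - [38.6,72.1,-10]
    - [38.6,72.1,-10]
    - [38.6,72.1,-10]
    - [38.6,72.1,-10]
    - [38.6,72.1,-10]
    - [38.6,72.1,-10]
    - [38.6,72.1,-10]
    - [38.6,72.1,-10]
    - [38.6,72.1,-10]
    - [38.6,72.1,-10]
  yaw: [-13.7,-13.7,-13.7,-13.7,-13.7,-13.7,-13.7,-13.7,-13.7,-13.7]

```text
clock: 1.15
position: [376.1, -169.6, 343.6]
ee_rot: [0.005, 1.0, 0.001, 0.0]
contact_force: [0.7, -0.5, -0.4]
gripper_width: 85.4
```

Emit:
apply_moves:
  fingers: [0,0,0,0,0,0,0,0,0,0]
  dp:
    - [15.2,28.2,-4]
    - [15.2,28.2,-4]
    - [15.2,28.2,-4]
    - [15.2,28.2,-4]
    - [15.2,28.2,-4]
    - [15.2,28.2,-4]
    - [15.2,28.2,-4]
    - [15.2,28.2,-4]
    - [15.2,28.2,-4]
    - [15.2,28.2,-4]
  yaw: [0,0,0,0,0,0,0,0,0,0]

```text
clock: 2.15
position: [527.5, 111.6, 303.5]
ee_rot: [0.006, 1.0, 0.001, -0.0]
contact_force: [-0.2, 0.0, -0.0]
gripper_width: 85.3
```

Run:
```python
from h import *
s=read_state();print(s["position"],s["ee_rot"],abs(s["joint_vel"]).max())
g=cam("wrist");im=g["color"]
hsv=cv2.cvtColor(im,cv2.COLOR_BGR2HSV)
def show(m,z,t):
    n,l,st,c=cv2.connectedComponentsWithStats(m.astype(np.uint8))
    for i in range(1,n):
        if st[i,4]<1500: continue
        cn=cv2.findContours((l==i).astype(np.uint8),0,2)[0][0]
        r=cv2.minAreaRect(w(g,cn[:,0].astype(float),z)[:,:2].astype(np.float32))
        print(t,c[i].round(),st[i,4],np.round(r[0],1),np.round(r[1],1),round(r[2],1))
        cv2.drawContours(im,[cn],-1,(0,255,0),1)
wood=(hsv[...,0]<28)&(hsv[...,1]>60)&(hsv[...,2]>50)
show(wood,22,"body22");
dark=wood&(hsv[...,2]<170)
show(dark,54,"bar54")
cv2.imwrite("pics/w1.png",im)
```

```text
[527.51650538 111.59264959 303.50012603] [ 5.56055703e-03  9.99984316e-01  6.63056058e-04 -8.69149059e-05] 0.009300826172581472
body22 [497.  60.] 11182 [425.7 258. ] [61.4 99.9] 31.2
body22 [287. 205.] 10544 [528.1 113.2] [60.  91.3] 89.8
body22 [ 20. 259.] 6197 [582.6 -99.1] [ 39.6 151.8] 74.7
body22 [514. 260.] 8913 [574.1 295.4] [94.2 77.9] 57.0
bar54 [491.  65.] 1609 [429.9 247.6] [26.8 73.2] 30.9
bar54 [287. 205.] 10528 [519.1 113.1] [52.3 79.7] 89.8
bar54 [ 34. 249.] 1612 [566.6 -72.1] [ 34.6 132.5] 74.7
bar54 [525. 270.] 2760 [567.2 280.9] [48.9 56.2] 65.3
```

View pics/w1.png

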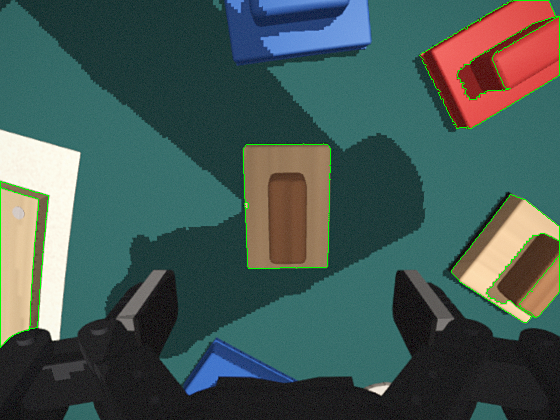

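The wrist view shows the oblong block at (287,205), centred at (528.1,113.2), between the finger paths. The blue, red and square blocks are clear of it. Descending to grip.

Emit:
apply_moves:
  fingers: [0,0,0,0,1,1,1,1,1,1]
  dp:
    - [0.06,0.16,-5]
    - [0.06,0.16,-10.3]
    - [0.06,0.16,-10.3]
    - [0.06,0.16,-10.3]
    - [0.06,0.16,-10.3]
    - [0.06,0.16,-10.3]
    - [0.06,0.16,-10.3]
    - [0.06,0.16,-10.3]
    - [0.06,0.16,-10.3]
    - [0.06,0.16,-10.3]
  yaw: [0.4,0.4,0.4,0.4,0.4,0.4,0.4,0.4,0.4,0.4]

```text
clock: 3.2
position: [528.5, 113.3, 202.1]
ee_rot: [0.002, 1.0, 0.001, 0.001]
contact_force: [-1.6, 0.8, 5.9]
gripper_width: 23.1
```

Emit:
apply_moves:
  fingers: [1,1,1,1,1,1,1,1,1,1]
  dp:
    - [0,0,4]
    - [0,0,6]
    - [-3.8,-26.1,6]
    - [-3.8,-26.1,6]
    - [-3.8,-26.1,6]
    - [-3.8,-26.1,6]
    - [-3.8,-26.1,6]
    - [-3.8,-26.1,6]
    - [-3.8,-26.1,6]
    - [-3.8,-26.1,6]
  yaw: [0,0,-17,-17,-17,-17,-17,-17,-17,-17]

```text
clock: 4.2
position: [490.5, -147.5, 262.0]
ee_rot: [0.15, 0.989, 0.001, 0.001]
contact_force: [-0.3, 0.2, -2.0]
gripper_width: 22.9
```

Run:
```python
from h import *
s=read_state();print(s["position"],s["ee_rot"],s["contact_force"],s["gripper_width"])
g=cam("wrist");im=g["color"]
c=np.array([592,-179.4]);a=np.radians(-17.2);u=np.array([np.cos(a),np.sin(a)]);v=np.array([-u[1],u[0]])
def rect(L,W,z): return [[*(c+x*L/2*u+y*W/2*v),z] for x,y in((1,1),(1,-1),(-1,-1),(-1,1))]
for L,W,z,col in((200,160,16,(255,0,255)),(98,68,16,(0,255,255))):
    cv2.polylines(im,[px(g,rect(L,W,z)).astype(np.int32)],True,col,1)
cv2.imwrite("pics/w2.png",im)
```

```text
[ 490.5142913  -147.47951606  261.97806654] [0.14990202 0.98869949 0.00104243 0.00127515] [-0.27715338  0.20339657 -1.98581754] 22.861694986678998
```

View pics/w2.png

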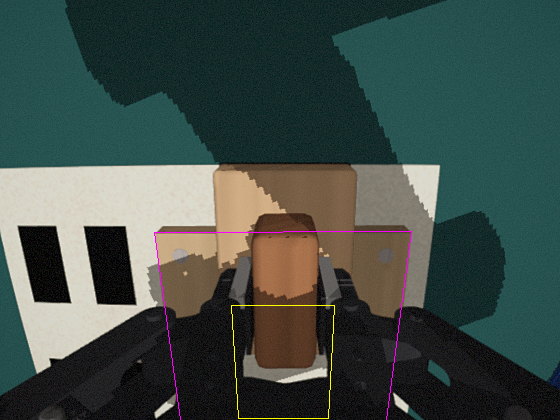

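The wrist view shows the block held over the board's near edge. The magenta prediction, row ~231, matches the real edge within about 2 px. Lowering to the board top and opening a little so that it tips onto the edge.

Emit:
apply_moves:
  fingers: [1,1,1,1,0.55,0.55,0.55,0.55,0.55,0.55]
  dp:
    - [0,0,-3]
    - [0,0,-4.2]
    - [0,0,-4.35]
    - [0,0,-4.35]
    - [0,0,-4.35]
    - [0,0,-4.35]
    - [0,0,-4.35]
    - [0,0,-4.35]
    - [0,0,-4.35]
    - [0,0,-4.35]
  yaw: [0,0,0,0,0,0,0,0,0,0]

```text
clock: 5.25
position: [490.7, -147.0, 218.6]
ee_rot: [0.149, 0.989, 0.001, 0.001]
contact_force: [-0.0, -0.1, -0.3]
gripper_width: 38.6
```

Run:
```python
from h import *
s=read_state();print(s["position"],s["contact_force"],s["gripper_width"])
a=cam("scene")["color"];b=cam("wrist")["color"]
a=cv2.resize(a[170:300,190:340],(400,347),interpolation=cv2.INTER_CUBIC)
b=cv2.resize(b,(400,300))
cv2.imwrite("pics/p3.png",np.vstack([a[:299],b]))
```

```text
[ 490.71069283 -147.00387824  218.58926726] [-0.03482794 -0.0645134  -0.33848163] 38.62058913977278
```

View pics/p3.png

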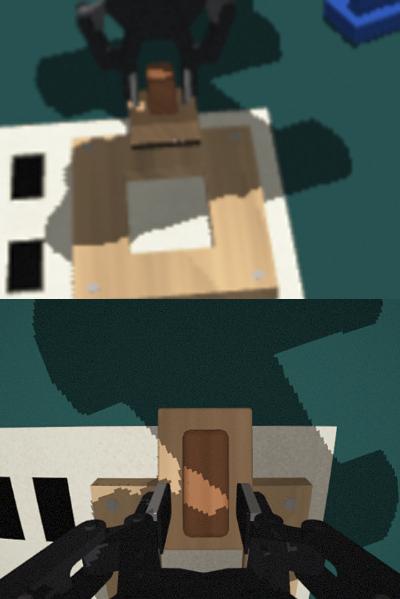

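```bash
cat > fit.py <<'E'
from h import *
from scipy.optimize import least_squares
C=np.array([592,-179.4]);a=np.radians(-17.2);U=np.array([np.cos(a),np.sin(a),0]);V=np.array([-U[1],U[0],0]);Z=np.array([0,0,1.])
def pts(P,low,v,zl,th):  # low: u of low bottom edge rel. board centre
    b=np.cos(th)*U+np.sin(th)*Z; n=-np.sin(th)*U+np.cos(th)*Z
    o=np.r_[C,0]+low*U+v*V+zl*Z
    return np.array([o+(p[0]+45)*b+p[1]*V+p[2]*n for p in P])
E
python3 - <<'E'
from fit import *
g=cam("wrist");im=g["color"];cv2.imwrite("pics/w3full.png",im)
P=[(-45,30,22),(-45,-30,22),(45,30,22),(45,-30,22),(-28,0,54),(28,0,54)]
q=np.array([(352,154),(222,154),(337,350),(228,350),(288,183),(288,335)],float)
def f(x):
    r=px(g,pts(P,x[0],x[1],0,x[2]))-q
    r[4:,0]*=.5
    return r.ravel()
x=least_squares(f,[-150,0,.3]).x
print(x,np.degrees(x[2]),f(x).round(1), "geometric tilt",np.degrees(np.arctan2(16,-100-x[0])))
ctr=pts([(0,0,0),(0,0,45)],x[0],x[1],0,x[2]);print(ctr)
E
```

```text
[-149.8495025     1.54655569    0.25606214] 14.671279864637487 [-0.2 -2.2 -3.6 -2.1 13.2 -1.8 -7.8 -1.6 -1.3  3.9 -1.2  3.6] geometric tilt 17.794868879957427
[[ 490.89525235 -146.48389437   11.39728766]
 [ 480.00767006 -143.11362466   54.93005502]]
```

The crop shows the block tipped on the board edge: its dark face is visible under the raised end, and the low end is on the sheet. The geometry gives about 17.8°. Regripping at the bar's centre, then lifting.

Emit:
apply_moves:
  fingers: [0.55,0.55,0.55,1,1,1,1,1,1,1]
  dp:
    - [-1,0.3,0]
    - [-1,0.3,-0.35]
    - [-1,0.3,-0.35]
    - [-1,0.3,-0.35]
    - [-1,0.3,-0.35]
    - [-1,0.3,-0.35]
    - [-1,0.3,-0.35]
    - [-1,0.3,-0.35]
    - [-1,0.3,3]
    - [-1,0.3,5]
  yaw: [0,0,0,0,0,0,0,0,0,0]

```text
clock: 6.4
position: [481.0, -143.9, 269.3]
ee_rot: [0.149, 0.989, 0.001, 0.002]
contact_force: [1.4, -0.1, -1.6]
gripper_width: 22.7
```

Run:
```python
from fit import *
s=read_state();print(s["position"],s["ee_rot"],s["contact_force"],s["gripper_width"])
a=cam("scene")["color"];b=cam("wrist")["color"]
cv2.imwrite("pics/w4full.png",b)
a=cv2.resize(a[150:290,200:350],(560,523),interpolation=cv2.INTER_CUBIC)[:180+200]
cv2.imwrite("pics/p4.png",np.vstack([a[60:300],b[60:410]]))
```

```text
[ 480.97401576 -143.93583212  269.28400889] [0.14927869 0.98879341 0.00104469 0.00154135] [ 1.44316348 -0.09078687 -1.63024087] 22.708939452068968
```

View pics/p4.png

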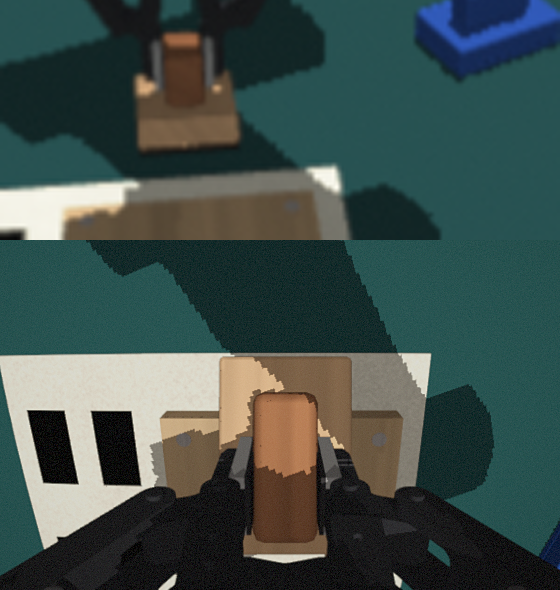

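Run:
```python
from fit import *
P=[(-45,30,22),(-45,-30,22),(-28,0,54),(28,0,54),(45,30,0),(45,-30,0),(45,30,22),(45,-30,22)]
gw=cam("wrist");gs=cam("scene")
for zl,t in((54.3,17.8),(54.3,14),(66,0)):
    p=pts(P,-149.85,1,zl,np.radians(t)); 
    s=px(gs,p); s=(s-[200,150])*[560/150,523/140]-[0,60]
    ww=px(gw,p)+[0,180]
    print(t,"scene4..7",s[4:].round().tolist(),"wrist",ww.round().tolist()[:4],"hiend",ww[6:].round().tolist())
```

```text
17.8 scene4..7 [[238.0, 147.0], [139.0, 154.0], [237.0, 112.0], [136.0, 119.0]] wrist [[349.0, 348.0], [216.0, 348.0], [282.0, 383.0], [283.0, 537.0]] hiend [[349.0, 547.0], [216.0, 548.0]]
14 scene4..7 [[239.0, 156.0], [139.0, 163.0], [237.0, 122.0], [137.0, 129.0]] wrist [[349.0, 351.0], [216.0, 352.0], [282.0, 393.0], [283.0, 541.0]] hiend [[347.0, 545.0], [219.0, 545.0]]
0 scene4..7 [[240.0, 172.0], [140.0, 179.0], [239.0, 143.0], [138.0, 150.0]] wrist [[354.0, 369.0], [211.0, 369.0], [282.0, 438.0], [283.0, 565.0]] hiend [[343.0, 545.0], [223.0, 546.0]]
```

Still tilted after the regrip: the scene pixels of the raised end, (138,150) and (238,146), match the 17.8° prediction. Moving over the window.

Emit:
apply_moves:
  fingers: [1,1,1,1,1,1,1]
  dp:
    - [4,-1.3,0]
    - [8,-2.6,0]
    - [9.9,-3.2,0]
    - [9.9,-3.2,-2.4]
    - [9.9,-3.2,-2.4]
    - [9.9,-3.2,-2.4]
    - [9.9,-3.2,-2.4]
  yaw: [0,0,0,0,0,0,0]

```text
clock: 7.3
position: [579.1, -175.8, 244.2]
ee_rot: [0.149, 0.989, 0.001, 0.001]
contact_force: [0.4, -0.5, -1.0]
gripper_width: 23.1
```

Run:
```python
from fit import *
s=read_state();print(s["position"],s["ee_rot"],s["contact_force"],s["gripper_width"])
g=cam("wrist");b=g["color"].copy();a=cam("scene")["color"];t=cam("top")["color"]
def rect(L,W,z): return np.array([np.r_[C,z]+x*L/2*U+y*W/2*V for x,y in((1,1),(1,-1),(-1,-1),(-1,1))])
cv2.polylines(b,[px(g,rect(98,68,16)).astype(np.int32)],True,(0,255,255),1)
cv2.polylines(b,[px(g,rect(200,160,16)).astype(np.int32)],True,(255,0,255),1)
a=cv2.resize(a[190:300,200:310],(400,400),interpolation=cv2.INTER_CUBIC)
t=cv2.resize(t[130:250,270:390],(400,400),interpolation=cv2.INTER_CUBIC)
b=cv2.resize(b,(760,570))[150:570]
cv2.imwrite("pics/p5.png",np.vstack([np.hstack([a,t])[180:360,:760],b]))
```

```text
[ 579.13235018 -175.77935872  244.18258039] [0.14942537 0.98877173 0.00120125 0.00104251] [ 0.36997566 -0.54883446 -1.01464475] 23.09089649173552
```

View pics/p5.png

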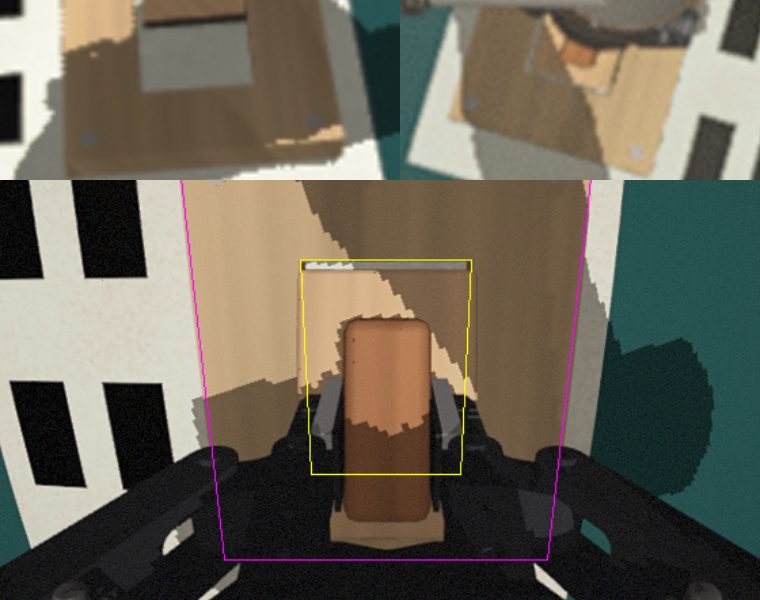

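Run:
```python
from fit import *
g=cam("wrist")
for z in(48,50,52):
    p=w(g,[(285.5,177.6)],z)[0]; d=p-np.r_[C,z]; print(z,"low u",d@U+6.7,"v",d@V)
p=w(g,[(284.7,(260-30)/760*560)],16)[0]-np.r_[C,16]; print("window low edge u",p@U,p@V)
```

```text
48 low u -43.606693456818036 v 0.6059165295882121
50 low u -44.00024502205804 v 0.5951072442904142
52 low u -44.39379658729794 v 0.5842979589926482
window low edge u -48.47378062999483 0.34605532990845767
```

Low end is about 4.5 mm inside the window's end edge (u -44 against -48.5), and the lateral offset is 0.3 mm. Lowering the low end onto the floor.

Emit:
apply_moves:
  fingers: [1,1,1,1,1,1]
  dp:
    - [0,0,-1.2]
    - [0,0,-2.2]
    - [0,0,-2.4]
    - [0,0,-2.5]
    - [0,0,-2.6]
    - [0,0,-2.6]
  yaw: [0,0,0,0,0,0]

```text
clock: 8.1
position: [579.4, -175.8, 219.3]
ee_rot: [0.149, 0.989, 0.001, 0.002]
contact_force: [1.6, -0.8, -1.0]
gripper_width: 22.7
```

Emit:
apply_moves:
  fingers: [1,1,1]
  dp:
    - [0,0,-0.15]
    - [0,0,-0.25]
    - [0,0,-0.25]
  yaw: [0,0,0]

```text
clock: 8.4
position: [579.7, -175.8, 218.8]
ee_rot: [0.149, 0.989, 0.001, 0.003]
contact_force: [-2.3, 1.1, 9.6]
gripper_width: 22.8
```

Run:
```python
from fit import *
s=read_state();print(s["position"],s["contact_force"],s["wrist_torque"])
b=cam("wrist")["color"];a=cam("scene")["color"]
a=cv2.resize(a[200:290,200:310],(660,540),interpolation=cv2.INTER_CUBIC)[60:330,:]
b=cv2.resize(b[100:330,130:430],(660,506),interpolation=cv2.INTER_CUBIC)[:320]
cv2.imwrite("pics/p6.png",np.vstack([a,b]))
```

```text
[ 579.70500104 -175.78339536  218.81597862] [-2.28322517  1.06408945  9.58848111] [ 0.38065977  0.82988707 -0.0045525 ]
```

View pics/p6.png

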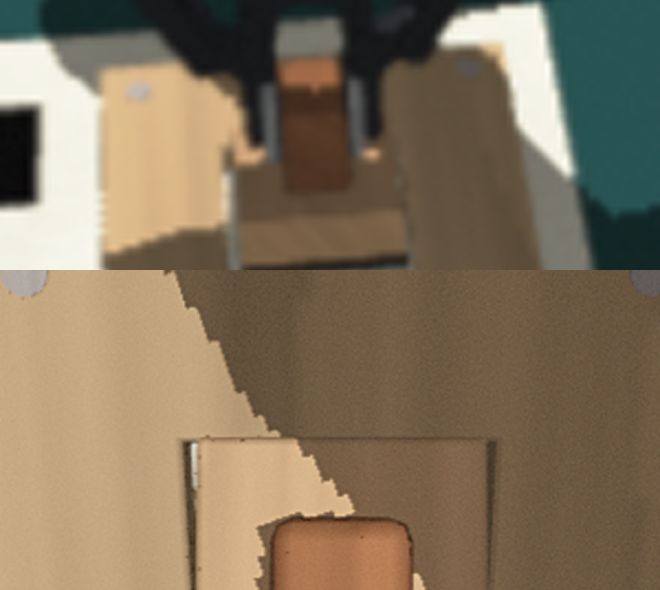

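Contact is 9.6 N at the expected floor height. The low end (rows ~440 in the crop) is inside the window's outline with gaps on both sides, and the other end is still raised. Letting the other end down.

Emit:
apply_moves:
  fingers: [0.62,0.62,0.62,0.6,0.6,0.6,0.6]
  dp:
    - [0,0,0.05]
    - [0,0,0.05]
    - [0,0,0.05]
    - [0,0,0.05]
    - [0,0,0.05]
    - [0,0,0.05]
    - [0,0,0.05]
  yaw: [0,0,0,0,0,0,0]

```text
clock: 9.2
position: [579.6, -175.8, 219.2]
ee_rot: [0.149, 0.989, 0.001, 0.003]
contact_force: [-0.2, -0.1, -0.1]
gripper_width: 34.1
```

Run:
```python
from fit import *
s=read_state();print(s["position"],s["contact_force"],s["gripper_width"])
b=cam("wrist")["color"];a=cam("scene")["color"]
a=cv2.resize(a[200:300,190:320],(660,508),interpolation=cv2.INTER_CUBIC)[60:360,:]
b=cv2.resize(b[100:330,130:430],(660,506),interpolation=cv2.INTER_CUBIC)[:300]
cv2.imwrite("pics/p7.png",np.vstack([a,b]))
```

```text
[ 579.64225671 -175.78530016  219.16735115] [-0.23630051 -0.07995447 -0.13531233] 34.08949020200733
```

View pics/p7.png

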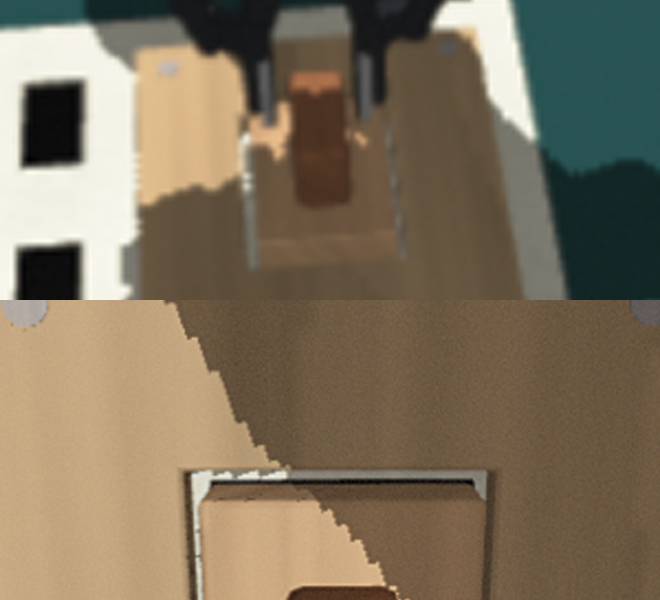

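Emit:
apply_moves:
  fingers: [0.5,0.5,0.4,0.4,0.2,0,0,0]
  dp:
    - [0,0,0]
    - [0,0,2]
    - [0,0,6]
    - [0,0,8]
    - [-2,0,11]
    - [-2,0,11]
    - [-2,0,11]
    - [-2,0,11]
  yaw: [0,0,0,0,0,0,0,0]

```text
clock: 10.1
position: [559.5, -175.7, 328.4]
ee_rot: [0.149, 0.989, 0.001, 0.002]
contact_force: [-0.3, 0.0, -0.0]
gripper_width: 85.3
```

Run:
```python
from fit import *
g=cam("wrist");b=g["color"].copy();gs=cam("scene");a=gs["color"].copy()
a=cv2.resize(a,None,fx=6,fy=6,interpolation=cv2.INTER_CUBIC)
def line(L,col,im,g,k):
    cv2.polylines(im,[(px(g,L)*k+(k-1)/2).astype(np.int32)],True,col,1)
R4=[(1,1),(1,-1),(-1,-1),(-1,1)]
c0=np.r_[C,4]
# hypothesis: flat, shifted +3u
sh=3
for z in(22,):
    q=[c0+(sh+x*45)*U+y*30*V+z*Z for x,y in R4]; line(q,(0,255,0),a,gs,6); line(q,(0,255,0),b,g,1)
q=[c0+(sh+x*28)*U+y*12*V+54*Z for x,y in R4]; line(q,(255,255,0),a,gs,6); line(q,(255,255,0),b,g,1)
cv2.imwrite("pics/p8a.png",b)
u,v=(px(gs,[c0])[0]*6).astype(int)
cv2.imwrite("pics/p8.png",np.vstack([a[v-240:v+80,u-280:u+280],b[60:340]]))
```

```text
(no output)
```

View pics/p8.png

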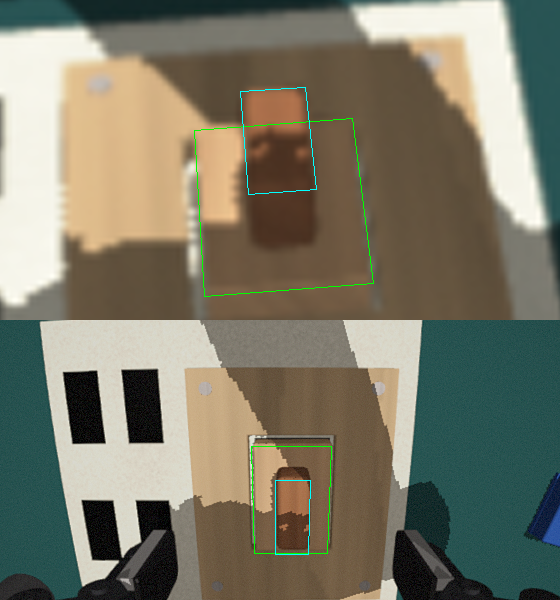

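Run:
```python
from fit import *
b=cam("wrist")["color"];gs=cam("scene");a=gs["color"];t=cam("top")["color"]
c0=np.r_[C,4]
u,v=px(gs,[c0])[0].astype(int)
A=cv2.convertScaleAbs(cv2.resize(a[v-36:v+24,u-32:u+32],(427,400),interpolation=cv2.INTER_CUBIC),alpha=1.5)
B=cv2.convertScaleAbs(cv2.resize(b[160:310,220:360],(373,400),interpolation=cv2.INTER_CUBIC),alpha=1.5)
S=cv2.resize(a,(267,200));T=cv2.resize(t,(267,200))
# expected scene pixels of the raised-end edge, flat vs resting on the rim
for th,zl in((0,4),(7.5,4)):
    p=pts([(45,30,22),(45,-30,22)],-43,0,zl,np.radians(th));print(th,((px(gs,p)-[u-32,v-36])*400/60).round().tolist())
pad=np.zeros((200,266,3),np.uint8)
cv2.imwrite("pics/p9.png",np.vstack([np.hstack([A,B]),np.hstack([S,T,pad])]))
```

```text
0 [[315.0, 285.0], [128.0, 299.0]]
7.5 [[313.0, 251.0], [126.0, 265.0]]
```

View pics/p9.png

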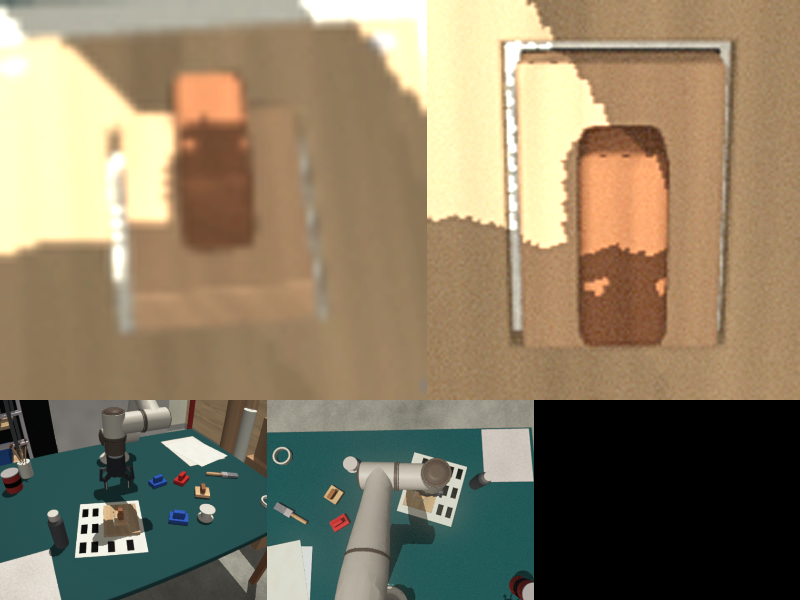

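Run:
```python
from fit import *
g=cam("wrist");k=.375
def uv(c,r,z):
    d=w(g,[(220+(c-427)*k,160+r*k)],z)[0]-np.r_[C,z]; return round(d@U,1),round(d@V,1)
print("body top lo,hi z26",uv(620,62,26),uv(620,345,26),"sides",uv(517,200,26),uv(722,200,26))
print("if hi end on rim z~38:",uv(620,345,38))
print("win lo z16",uv(620,41,16),"hi",uv(620,346,16))
print("bar top lo,hi z58",uv(620,154,58),uv(620,345,58))
s=read_state();print(s["clock"])
```

```text
body top lo,hi z26 (np.float64(-44.0), np.float64(0.3)) (np.float64(44.3), np.float64(0.9)) sides (np.float64(-2.9), np.float64(-29.5)) (np.float64(-2.9), np.float64(30.4))
if hi end on rim z~38: (np.float64(37.9), np.float64(0.6))
win lo z16 (np.float64(-48.0), np.float64(0.5)) hi (np.float64(50.1), np.float64(1.1))
bar top lo,hi z58 (np.float64(-27.0), np.float64(-0.3)) (np.float64(27.1), np.float64(0.1))
10.4
```

The numbers fit a flat, centred block: body top -44 to +44 mm, bar ±27 mm at its seated height. Handing in.

```bash
python3 -c "
from bench import *
print(job_done())"
```

```text
the job is handed in; nothing more can be done
None
```

The oblong block is seated flat in the window, grip upward and released, and the job is handed in at about 10.4 s on the robot's clock.

**How it was done:**
- I gripped the block by its bar and carried it to the board.
- The tool can't tilt, so I set the block down and let go of it on the board's near edge. It tipped there, and I regripped it at about 17.8° (worked out from the prop geometry). A rough fit to the wrist picture gave 14.7°, but the scene pixels after the lift matched 17.8°.
- I set the low short end on the window floor, with 9.6 N at contact, then opened the fingers so the other end dropped.

**Last checks:**
- **Position:** in the wrist view, with the top face at its seated height, the body runs from -44 to +44 mm along the window and from -29.5 to +30.4 mm across it. The bar top measures ±27 mm about the centre, which fits a flat block.
- **Flatness:** the scene camera puts the end that dropped about 1 px (roughly 1°) off the flat prediction. That is far from a block resting on the rim, and I take it as calibration error.
- **Surroundings:** the square block and the spray can look unmoved, judged by eye in the last pictures and not measured.
- **Arm:** it ended well clear above the board with the fingers open, reading near-zero force.

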